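# Latch the supply case and hold it in the ratchet clamp

### The arm

A 6-joint arm with a two-finger parallel gripper is mounted at the origin on the work surface. World frame = base frame: x ahead of the robot, y to its left, z up, the work surface at z = 0. Lengths are in m, angles in rad, forces in N, time in s.
With the tool pointing down it reaches from about 0.3 to 0.775 m from the base axis. Payload 14.6 kg.
Tool frame: the origin (TCP) lies between the finger pads; the fingertips stand 22 mm ahead of it and the grasp point (between the pads) lies 3 mm ahead of it; z points along the fingers, y is the direction in which the jaws open and shut (so a half turn about z gives the same grasp; the last joint's range is limited). The gripper opens to 85 mm and grips with 20 to 120 N. Pads are 22 mm wide; open, the fingers measure 114 mm over their backs; the gripper's body (76 mm by 85 mm) begins 54 mm behind the grasp point. The pads swing forward as they close: fully open they stand 13 mm farther back than shut.
Start: joints at [-1.235, 0.3, 1.521, -0, 1.321, -0.067], TCP at [0.216, -0.506, 0.253] pointing down, gripper open.
Joint ranges: [-3.03, 3.03], [-0.79, 2.21], [0.23, 2.52], [-1.04, 4.18], [0, 3.07], [-2.55, 2.55]. Speed limits (rad/s): [2.22, 2.22, 2.57, 3.14, 3.14, 3.14].

### API

Orientations are given as a 3x3 rotation matrix whose columns are the frame's x, y, z axes.
In Python, from rig import read_state, grab_frame, sign_off, recognise, masks_of, pinpoint gives the robot as it stands.
- The arm moves only by the tool step_arm, never from a script. Its argument "steps" is a list of rows, each a list of 3 entries, a list of its own where there are three numbers: the shift along the tool's x, y, z in units of 25 mm (1.0 is 25 mm), then the turn, a rotation vector about the tool's x, y, z in units of 10 degrees (1.0 is 10 degrees), then the closure, from 0 (fully open) to 1 (shut). A call has 1 to 5 rows; each row is the pose to reach, as a shift and turn from the pose commanded when the call began, along the tool's axes at that moment; what a row does not reach only later rows make up. A row lasts 1/8 s, in which the tool goes at most 62.5 mm and 10.7 degrees, less where a joint would pass 70% of its speed; a pose out of reach is approached as far as the arm can. A call with a gripper value outside its range is refused whole. The fingers move at their own pace and stop on an object; "newtons" is the grip in N (left out, the last holds). Time passes only in rows, so rows that repeat a pose let the fingers close. It gives the time, the measured TCP pose, the force and the opening at its end, in the units of the state.
- read_state(): the state, without advancing time (a new reading comes with each control period).
- grab_frame(name): name is "side" or "top"; returns a dict with "img" (480x640x3 uint8, red, green, blue), "camera_matrix" (3x3 intrinsics, pixels), "world_to_cam" (4x4, takes a point from world to camera coordinates). Camera axes: x right, y up, looking along -z (the intrinsics and any distortion apply to the point x, -y, -z); pixel columns grow to the right and rows downward; lengths in m; the calibration is good to about 2 mm. A picture is of the moment at which its call begins. There is no depth.
- sign_off(): hands the job in, once; it reports no verdict.
Trained networks look in the newest picture that a camera, given by its name, has taken for a name from the list of things; names that differ only in an ending like _2 or _b are one class to them, and where a whole thing is asked for, a point or a joint stands for the part that bears it (a point fixed in the world has none). Each returns a list of dicts, best first, with "conf" (0 to 1); they miss things now and then, are a little off and sometimes report something else, mostly with a low value. They report only what shows in the picture. A call takes as long as a camera call. They do not tell look-alikes from the thing itself.
- recognise(camera, target): "location" ([column, row] in pixels, amid what is visible of it).
- masks_of(camera, target): "pixels" (480x640 bool, what is visible of it) and "location" ([column, row] in pixels, amid what is visible of it).
- pinpoint(camera, target): "location" ([column, row] in pixels: a listed point, or the origin of a listed thing).
The state is a dict: "clock": time; "joints": joint angles; "dq": joint speeds; "tau": joint torques, N m; "ee_pos": TCP position; "tool_rot": TCP orientation; "force": force on the tool from outside, world axes, zero at the start; "moment": the same for the moment, N m; "gripper_width": finger opening in m.
Only numpy, scipy, OpenCV 4.12 (cv2) and the standard library are available. Lean on these libraries where they do the work, as an engineer would, in place of code of your own. Each camera call takes 0.05 s, during which the arm holds its last target.

### The job

Get the white supply case ready for its seal check: swing the brass hasp on its lid over the catch until it lies flat, then pump the red trigger of the ratchet clamp, squeezing it towards the black handle and letting it spring back, until the jaw has pushed the case firmly against the wooden stop. Work the jaw with the trigger only, never by hand, squeeze moderately so that the thin-walled case is not crushed, and leave everything else where it is. Finish holding: your last squeeze stays on the trigger, keeping the case gripped between jaw and stop.

Things in the scene. Friction and masses are not known exactly. Their poses are not given: they have to be found in the camera images.
- clamp_stand: the fixed plywood board (230 x 470 x 12 mm) carrying clamp and stop. Origin on the table under the clamp axis; own +y runs along the clamp from the handle end to the stop, +z up. In this frame: board top z 12; fixed black handle post (30 wide in x, 14 thick in y, top at z 146) from y -171 to -157; grey housing y -200 to -100, x -28 to 28, top z 92; stop face (towards -y) at y 140.
- handle_mid (a point): middle of the fixed black handle post, at stand frame (0, -164, 125) mm. The handle never gives: squeezing moves the trigger only. A hand that stays still must stand so that the finger on the trigger can travel 16 mm, e.g. centred on the squeezed pair (stand y -157 to -160), opened 70 mm or more.
- trigger_grip (a point): centre of the trigger's red round cross bar, 12 mm in diameter, 40 mm long (along the stand's x), the place to squeeze. It lies at stand frame (0, -132, 124) mm when released and (0, -148, 124) mm when fully squeezed, so handle and bar measure 46 mm over all released and 29 mm squeezed (16 mm stroke). Clear down to z 92. A spring (2 to 3 N at the bar) brings it back when let go.
- trigger: the same red trigger as a solid (use trigger_grip for its place). Force at the jaw = about 0.65 to 0.75 times the squeeze on the bar, less 4 N. Sliding the case along takes up to 7 N at the jaw; a squeeze of 20 to 35 N holds it well, one of 65 N cracks it.
- trigger_angle (a joint): trigger angle: 0 released, 0.4 rad fully squeezed (stop). Squeezing drives the jaw forward 65 mm per rad (16 to 26 mm a full pump, 8 mm ratchet teeth); letting go leaves the jaw where it is. If it stalls short of 0.36 rad under 20 N or more, the jaw is pressing the case.
- jaw_slide (a joint): advance of the jaw from fully back, m (0 to 0.10), towards the stop. The jaw's face lies at stand y = -70 mm + this; with the case home against the stop it reaches about 80 mm. A brake holds it with about 2 N only, so that real clamping needs the squeeze kept on.
- jaw: the upright jaw plate with black rubber face, 50 wide, 56 high (z 18 to 74), 10 mm thick; moves with jaw_slide
- jaw_face (a point): centre of the jaw's rubber face
- stop: the fixed wooden stop, 140 mm wide, 82 mm high, its face at stand y 140 mm
- case: loose thin-walled white case, blue lid, 180 (x) x 130 (y) mm, 0.5 to 0.9 kg, on the board, 2 to 10 mm off the stop. Origin at the centre of its underside; y along the clamp, front to -x. Lid top at z 77 (x -44 to 88); on the front ledge a dark catch plate, top z 80, x -87 to -47; on it a brass staple, 14 mm wide, at x -52, top z 93. It cracks at over 40 N from the jaw.
- hasp_hinge (a point): middle of the hasp's hinge pin, in the case frame (-30, 0, 82) mm; pin along the case's y
- hasp_tip (a point): middle of the hasp's closed end tab (31 x 32 mm), 48 mm from the pin; the hasp is a brass strap 60 mm long, 32 wide, 3 thick with a slot for the staple 15 to 29 mm from the pin
- hasp_angle (a joint): hasp angle: 0 lies flat over catch plate and staple (pointing to the case's -x), 1.57 stands up, 2.7 lies back over the lid (pointing to +x). Starts leaning back; its stiff hinge (0.3 N at the tip) stays where left; swing it gently, the case can slide.
- tape_roll: yellow tape roll, 84 mm across, 46 mm high, on the board beside the handle; leave alone
- small_carton: small carton 55 x 75 x 45 mm on the board beside the jaw; leave alone
- carton_a: carton 140 x 110 x 100 mm; leave alone
- carton_b: carton 120 x 130 x 80 mm; leave alone
- bottle_a: clear bottle 60 mm across, 160 mm high; leave alone
- bottle_b: clear bottle 60 mm across, 160 mm high; leave alone
- jar_a: jar with red cap, 70 mm across, 90 mm high; leave alone
There are look-alikes about, which are no part of the job. Leave any green look-alike of the case alone.

How it is judged:
On the way, in this order (a step that is already met when the one before it is completed fails the run):
1. the hasp lies over the catch (value of joint hasp_angle below 0.12 rad), for 0.2 s.
2. the case is gripped between jaw and stop (contact force between jaw and case above 4.5 N and contact force between case and stop above 2 N and contact force between the fingers and trigger above 4 N), for 0.2 s.
At the end, for the whole second after the job is handed in: the hasp lies flat over the catch (within 0.12 rad), the fingers still press the trigger (over 4 N), the jaw presses the upright, resting case with more than 4.5 N (and never over 40 N) and the case presses on the stop with more than 2 N (all of step 2 and value of joint hasp_angle below 0.12 rad and angle between case's own z axis and vertical below 0.05 rad and linear speed of case below 0.02 m/s); the arm keeps its last pose, push and grip.
It fails at once if the case is crushed: jaw force over 40 N (contact force between jaw and case above 40 N).
It fails at once if the jaw is pushed by hand (contact force between any of the arm, the fingers and jaw above 2 N).
It fails at once if a bystander is moved by more than 25 mm (distance of any of tape_roll, small_carton, carton_a, carton_b, bottle_a, bottle_b, jar_a from where it was at the start of the episode above 0.025 m).
It fails at once if the case is lifted or tipped (angle between case's own z axis and vertical above 0.25 rad or height (world z) of case above 0.04 m).
It also fails if it takes over 61 s, if anything falls off the work surface, if the arm or the gripper's body presses on something with over 40 N, if the wrist force passes 120 N, or if a joint passes its speed limit or range.

## Working session

There is one attempt and no reset: what is moved stays moved. The work goes in short steps, Python scripts to look and compute and a tool call to move; the robot and the scene stay as the last step left them, time stands still between calls to the robot, and variables do not carry over. Pictures are saved under pics/ and viewed, and the job is handed in when it is done.

Besides the shell and the picture viewer there is one more tool, called after "Emit:" as name([rows], argument=value, ...), one row to a line, values as JSON. step_arm: Moves the arm, as the interface text tells. Its arguments: {"type":"object","properties":{"steps":{"type":"array","items":{"type":"array"}},"newtons":{"type":"number"}},"required":["steps"]}

```bash
mkdir -p pics; ls; python3 - <<'E'
from rig import *
import cv2
s=read_state(); print(s['clock'],s['ee_pos'],s['tool_rot'],s['gripper_width'],s['force'])
for c in ['side','top']:
    f=grab_frame(c); cv2.imwrite(f'pics/{c}0.png',f['img'][:,:,::-1])
    for t in ['handle_mid','trigger_grip','jaw_face','hasp_hinge','hasp_tip','case','clamp_stand','tape_roll','stop']:
        print(c,t,[(([round(float(v),1) for v in d['location']]),round(float(d['conf']),2)) for d in pinpoint(c,t)[:3]])
E
```

```text
pics
0.0 [ 0.21551818 -0.50576747  0.25267401] [[ 9.19968054e-01  3.91993100e-01 -4.34436132e-04]
 [ 3.91993335e-01 -9.19967289e-01  1.18822203e-03]
 [ 6.61078067e-05 -1.26342238e-03 -9.99999200e-01]] 0.08537707966986009 [-0.16933923 -0.07670525 -0.75137367]
side handle_mid [([296.6, 214.8], 0.94), ([261.4, 306.2], 0.2)]
side trigger_grip [([291.7, 224.4], 0.49)]
side jaw_face [([276.9, 261.9], 0.62)]
side hasp_hinge [([267.5, 284.3], 0.89), ([405.5, 202.1], 0.65)]
side hasp_tip [([333.8, 378.0], 0.81), ([260.7, 273.6], 0.59), ([404.1, 209.4], 0.58)]
side case [([259.9, 305.7], 0.86), ([343.1, 371.7], 0.86), ([392.5, 215.0], 0.73)]
side clamp_stand []
side tape_roll [([277.2, 224.8], 0.92)]
side stop [([263.7, 252.2], 0.65)]
top handle_mid [([336.9, 237.1], 0.9)]
top trigger_grip [([250.1, 220.8], 0.45), ([324.1, 239.0], 0.43)]
top jaw_face [([295.1, 234.5], 0.67)]
top hasp_hinge [([395.2, 348.0], 0.74), ([252.2, 230.1], 0.7), ([189.9, 306.0], 0.59)]
top hasp_tip [([249.1, 220.6], 0.7), ([378.3, 355.6], 0.66), ([175.5, 303.1], 0.46)]
top case [([401.3, 348.1], 0.93), ([254.0, 222.9], 0.72), ([206.2, 308.1], 0.62)]
top clamp_stand [([279.3, 236.8], 0.93)]
top tape_roll [([356.5, 221.3], 0.69)]
top stop []
```

View pics/side0.png

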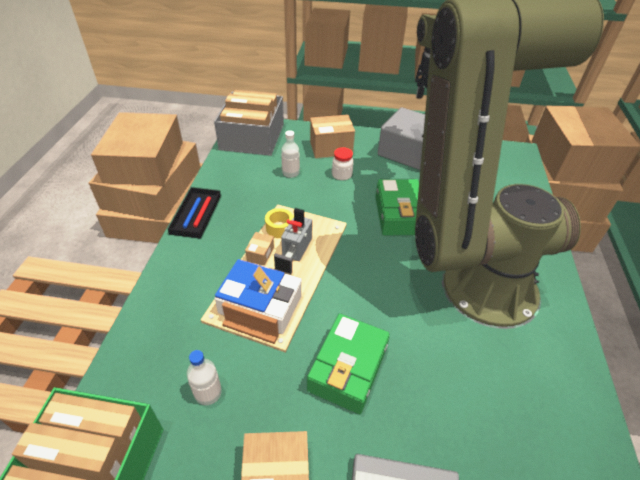

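View pics/top0.png

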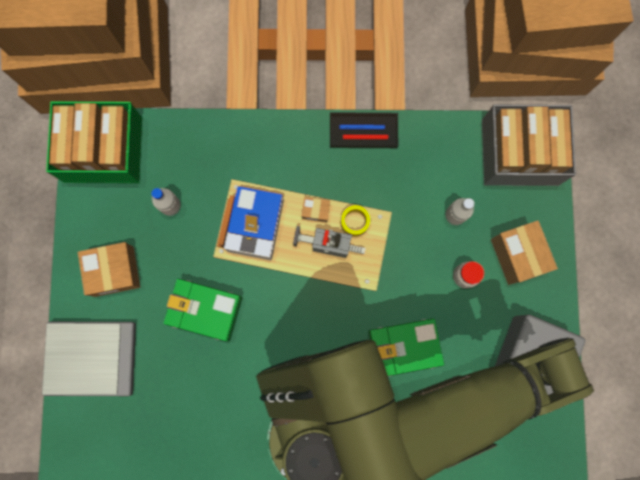

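```bash
cat > h.py <<'E'
from rig import *
import numpy as np, cv2
from scipy.optimize import least_squares
def proj(f,p):
    p=np.atleast_2d(p); W=np.array(f['world_to_cam']); K=np.array(f['camera_matrix'])
    c=p@W[:3,:3].T+W[:3,3]; c=c*[1,-1,-1]; q=c@K.T; return q[:,:2]/q[:,2:]
def onz(f,uv,z):
    W=np.array(f['world_to_cam']); K=np.array(f['camera_matrix'])
    d=np.linalg.inv(K)@[uv[0],uv[1],1]; d=d*[1,-1,-1]; d=W[:3,:3].T@d; o=-W[:3,:3].T@W[:3,3]
    return o+d*(z-o[2])/d[2]
def tri(fs,fu,ft,tu):
    r=least_squares(lambda p:np.r_[proj(fs,p)[0]-fu,proj(ft,p)[0]-tu],[0.4,0,0.1]); return r.x,np.abs(r.fun).max()
def crop(f,name,x0,y0,x1,y1,k,pts=None):
    im=cv2.resize(f['img'][y0:y1,x0:x1,::-1],None,fx=k,fy=k,interpolation=cv2.INTER_CUBIC)
    if pts is not None:
        for i,q in enumerate(pts):
            c=(int((q[0]-x0+.5)*k),int((q[1]-y0+.5)*k)); cv2.circle(im,c,3,(255,0,255),1)
    cv2.imwrite('pics/'+name,im)
E
python3 - <<'E'
from h import *
s=grab_frame('side');t=grab_frame('top')
print(list(s.keys()))
for n,f in(('s',s),('t',t)):
    W=np.array(f['world_to_cam']);print(n,-W[:3,:3].T@W[:3,3]); print(f['camera_matrix'])
def P(n,a,b): print(n,*tri(s,a,t,b))
P('handle',[296.6,214.8],[336.9,237.1]);P('trig',[291.7,224.4],[324.1,239]);P('hinge',[267.5,284.3],[252.2,230.1]);P('tip',[260.7,273.6],[249.1,220.6])
P('case',[259.9,305.7],[254,222.9])
P('jaw',[276.9,261.9],[295.1,234.5])
for c in [(232,180),(391,211),(377,290),(214,257)]: print(onz(t,c,0.012))
for c in [(345,226),(285,342),(206,319),(277,208)]: print(onz(s,c,0.012))
crop(s,'s1.png',195,190,355,350,5);crop(t,'t1.png',205,170,405,300,4)
E
```

```text
['img', 'camera_matrix', 'world_to_cam']
s [0.36295532 0.83488337 0.96097541]
[[452.26547492   0.         308.13742952]
 [  0.         452.26547492 238.9222731 ]
 [  0.           0.           1.        ]]
t [ 2.80424073e-01 -1.35640146e-03  1.73694562e+00]
[[612.45747265   0.         320.01981595]
 [  0.         612.45747265 251.48496142]
 [  0.           0.           1.        ]]
handle [ 0.54293628 -0.06089609  0.12289616] 0.4371671747364303
trig [ 0.54420952 -0.02654779  0.11709376] 1.6422252133299367
hinge [0.56878663 0.16844306 0.09543661] 0.7040496194936736
tip [0.58411626 0.17247689 0.1380234 ] 0.3036515106212221
case [0.59834653 0.1721712  0.00740367] 1.6575431453602505
jaw [0.56899779 0.05357328 0.04868602] 2.090818319345914
[0.727861   0.23781644 0.012     ]
[ 0.63888195 -0.22049409  0.012     ]
[ 0.41153686 -0.17796772  0.012     ]
[0.50353534 0.28370829 0.012     ]
[ 0.41196995 -0.15645316  0.012     ]
[0.50814386 0.26857829 0.012     ]
[0.71572926 0.23885623 0.012     ]
[ 0.63188796 -0.19920102  0.012     ]
```

View pics/s1.png

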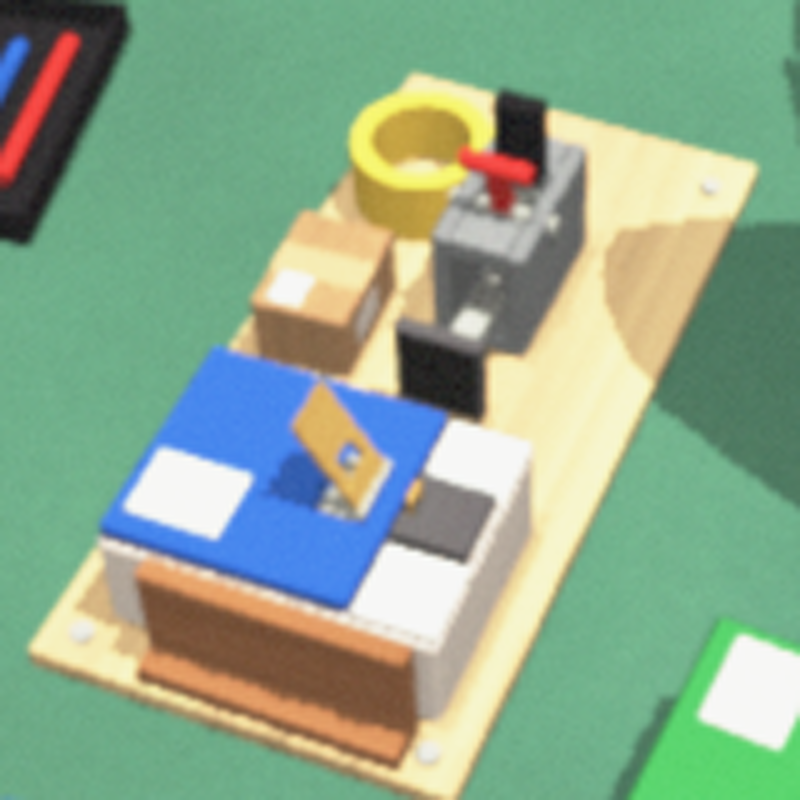

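View pics/t1.png

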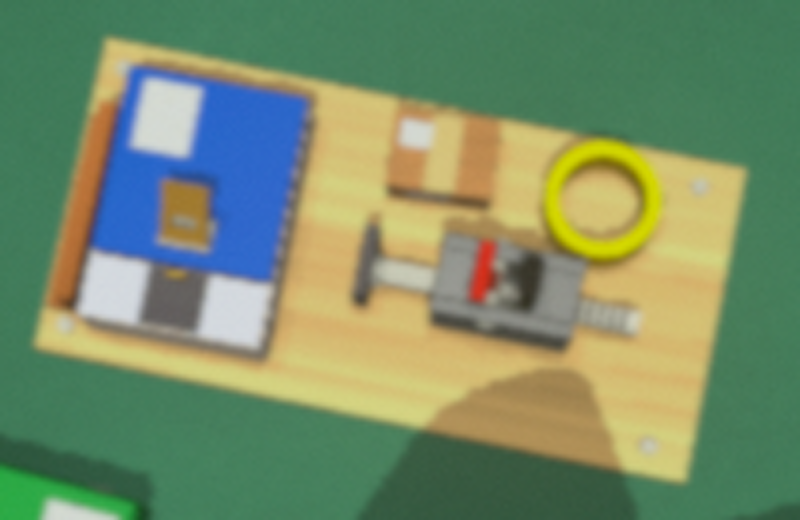

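```bash
cat >> h.py <<'E'
def stand(p,v):
    x,y,a=p[:3]; c,s_=np.cos(a),np.sin(a); v=np.atleast_2d(v)
    return np.c_[x+c*v[:,0]-s_*v[:,1], y+s_*v[:,0]+c*v[:,1], v[:,2]]
E
python3 - <<'E'
from h import *
s=grab_frame('side');t=grab_frame('top')
S=np.array([(346.4,223),(287,349.6),(201,321),(277.6,204.6)]);T=np.array([(376.75,290.5),(213.75,257),(231.25,179.5),(391.75,212.5)])
# order: (-x,-y),( -x,+y),(+x,+y),(+x,-y)
S=S-.5*0; 
def f(p):
    y0=p[3]; B=np.array([(-.115,y0,.012),(-.115,y0+.47,.012),(.115,y0+.47,.012),(.115,y0,.012)])
    H=np.array([(0,-.164,.125)]); Wb=stand(p,B); Wh=stand(p,H)
    return np.r_[(proj(s,Wb)-S).ravel(),(proj(t,Wb)-T).ravel(),(proj(s,Wh)-[296.6,214.8]).ravel(),(proj(t,Wh)-[336.9,237.1]).ravel()]
r=least_squares(f,[.57,.1,-.2+.0,-.26],loss='soft_l1');print(r.x,np.round(r.fun*0+f(r.x),1))
p=r.x; np.save('stand.npy',p)
M=np.array([(0,-.164,.125),(-.015,-.171,.146),(.015,-.171,.146),(.015,-.157,.146),(-.02,-.132,.124),(.02,-.132,.124),(-.028,-.2,.092),(.028,-.2,.092),(.028,-.1,.092),(-.028,-.1,.092),(-.025,-.07,.074),(.025,-.07,.074),(-.07,.14,.094),(.07,.14,.094),(-.07,.14,.082),(.07,.14,.082)]+[(x*.115,p[3]+d,.012) for x in(-1,1) for d in (0,.47)])
crop(s,'s2.png',195,190,355,350,5,proj(s,stand(p,M)));crop(t,'t2.png',205,170,405,300,4,proj(t,stand(p,M)))
E
```

```text
[ 0.58081081  0.09973834 -0.19862869 -0.30237068] [ 0.4 -0.8 -0.7 -0.5  0.5 -1.8  0.2 -0.8 -1.1  0.6 -0.9  0.8 -0.5  0.9
 -1.1  0.2 -2.4 -0.9  0.1 -1.7]
```

View pics/s2.png

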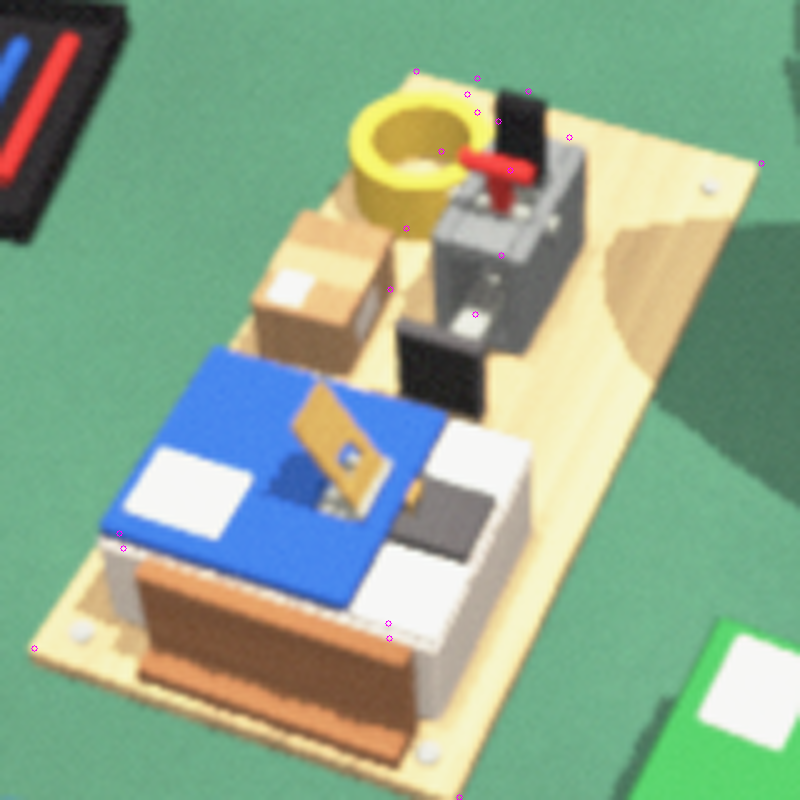

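View pics/t2.png

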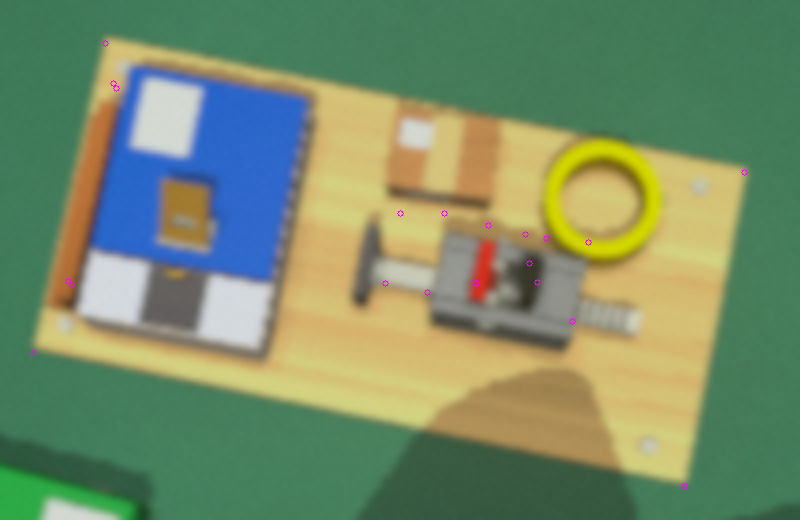

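```bash
python3 - <<'E'
from h import *
s=grab_frame('side');t=grab_frame('top')
S=np.array([(346.4,223),(287,349.6),(201,321),(277.6,204.6)]);T=np.array([(376.75,290.5),(213.75,257),(231.25,179.5),(391.75,212.5)])
us=lambda a:np.array(a)/5+[195,190]-.4
ut=lambda a:np.array(a)/4+[205,170]-.4
FS=[((.028,-.1,.092),(435,226)),((-.028,-.1,.092),(524,260)),((-.028,-.2,.092),(585,143)),((0,-.132,.124),(498,165))]
FT=[((.028,-.1,.092),(443,235)),((.028,-.2,.092),(585,264)),((0,-.132,.124),(483,271))]
def f(p):
    y0,x0=p[3:]; B=np.array([(x0-.115,y0,.012),(x0-.115,y0+.47,.012),(x0+.115,y0+.47,.012),(x0+.115,y0,.012)])
    H=np.array([(0,-.164,.125)]); Wb=stand(p,B); Wh=stand(p,H)
    r=[(proj(s,Wb)-S).ravel(),(proj(t,Wb)-T).ravel(),(proj(s,Wh)-[296.6,214.8]).ravel(),(proj(t,Wh)-[336.9,237.1]).ravel()]
    for v,u in FS: r.append((proj(s,stand(p,v))-us(u)).ravel())
    for v,u in FT: r.append((proj(t,stand(p,v))-ut(u)).ravel())
    return np.concatenate(r)
r=least_squares(f,[.57,.1,-.2+.0,-.26,0],loss='soft_l1');print(r.x,np.round(f(r.x),1))
p=r.x; np.save('stand.npy',p)
M=np.array([(0,-.164,.125),(-.015,-.171,.146),(.015,-.171,.146),(.015,-.157,.146),(-.015,-.157,.146),(-.02,-.132,.124),(.02,-.132,.124),(-.028,-.2,.092),(.028,-.2,.092),(.028,-.1,.092),(-.028,-.1,.092),(-.025,-.07,.074),(.025,-.07,.074),(-.07,.14,.094),(.07,.14,.094),(-.07,.14,.082),(.07,.14,.082)]+[(p[4]+x*.115,p[3]+d,.012) for x in(-1,1) for d in (0,.47)])
crop(s,'s3.png',195,190,355,350,5,proj(s,stand(p,M)));crop(t,'t3.png',205,170,405,300,4,proj(t,stand(p,M)))
for v in [(0,-.164,.125),(0,-.132,.124),(0,.14,.05)]:print(stand(p,v))
E
```

```text
[ 0.56851275  0.10055056 -0.19725212 -0.30107966  0.01313928] [ 0.  -1.  -0.9 -0.8  0.3 -1.9 -0.2 -1.  -0.9  0.2 -0.6  0.6 -0.4  0.7
 -1.  -0.2  1.9 -0.2 -0.2  2.7 -1.5  1.1 -0.1 -0.2  0.9 -0.5 -0.2 -0.2
 -0.1 -1.2  0.4 -1.2 -0.4  0.2]
[[ 0.53637277 -0.06026928  0.125     ]]
[[ 0.54264399 -0.0288898   0.124     ]]
[[0.59594932 0.23783579 0.05      ]]
```

View pics/s3.png

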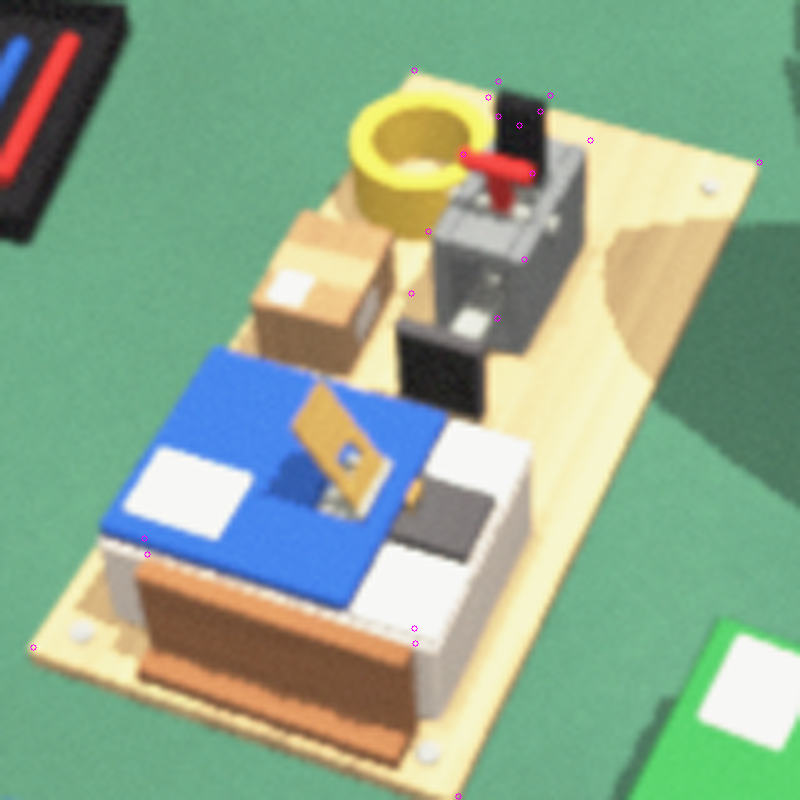

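View pics/t3.png

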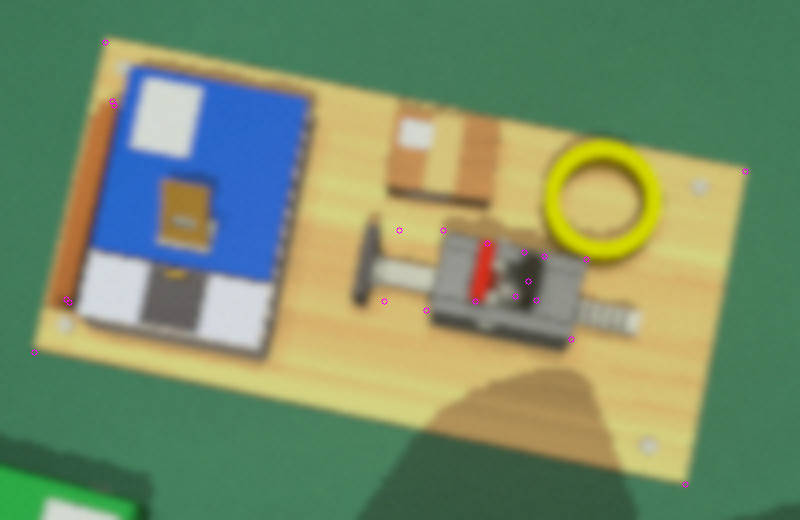

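```bash
cat >> h.py <<'E'
from scipy.spatial.transform import Rotation as Ro
A=float(np.load('stand.npy')[2])
RT=np.array([[np.cos(A),np.sin(A),0],[np.sin(A),-np.cos(A),0],[0,0,-1.]])
def go(w,R=RT):
    s=read_state(); Rc=np.array(s['tool_rot']); d=Rc.T@(np.array(w)-s['ee_pos'])/.025
    r=Ro.from_matrix(Rc.T@R).as_rotvec()*18/np.pi
    print('t',s['clock'],'pos',np.round(s['ee_pos'],4),'shift',np.round(d,3),'turn',np.round(r,3),'F',np.round(s['force'],1),'w',round(s['gripper_width'],4))
E
python3 - <<'E'
from h import *
go([.647,.152,.253])
E
```

```text
t 1.3 pos [ 0.2156 -0.506   0.2533] shift [ 2.6193e+01 -1.7448e+01  1.1000e-02] turn [-0.     0.     3.438] F [-0.2  0.1 -0.5] w 0.0856
```

Emit:
step_arm([
  [[26.19,-17.45,0],[0,0,3.44],1],
  [[26.19,-17.45,0],[0,0,3.44],1],
  [[26.19,-17.45,0],[0,0,3.44],1],
  [[26.19,-17.45,0],[0,0,3.44],1],
  [[26.19,-17.45,0],[0,0,3.44],1],
], newtons=20)

```text
clock: 1.92
ee_pos: [0.3812, -0.2538, 0.2536]
tool_rot: [[0.98, -0.198, 0.001], [-0.198, -0.98, -0.0], [0.001, 0.0, -1.0]]
force: [1.3, -0.1, -0.4]
gripper_width: 0.0002
```

```bash
python3 - <<'E'
from h import *
go([.647,.152,.253])
E
```

```text
t 1.925 pos [ 0.3812 -0.2538  0.2536] shift [  7.209 -18.016   0.024] turn [ 0.002 -0.003 -0.011] F [ 1.3 -0.1 -0.4] w 0.0002
```

Emit:
step_arm([
  [[7.2,-18,0],[0,0,0],1],
  [[7.2,-18,0],[0,0,0],1],
  [[7.2,-18,0],[0,0,0],1],
  [[7.2,-18,0],[0,0,0],1],
  [[7.2,-18,0],[0,0,0],1],
])

```text
clock: 2.55
ee_pos: [0.5521, 0.0082, 0.2536]
tool_rot: [[0.981, -0.196, 0.0], [-0.196, -0.981, -0.0], [0.0, 0.0, -1.0]]
force: [0.2, -0.3, -0.5]
gripper_width: -0.0
```

```bash
python3 - <<'E'
from h import *
go([.647,.152,.253])
E
```

```text
t 2.55 pos [0.5521 0.0082 0.2536] shift [ 2.593 -6.386  0.023] turn [ 0.    -0.003 -0.001] F [ 0.2 -0.3 -0.5] w -0.0
```

Emit:
step_arm([
  [[2.59,-6.39,0],[0,0,0],1],
  [[2.59,-6.39,0],[0,0,0],1],
  [[2.59,-6.39,0],[0,0,0],1],
  [[2.59,-6.39,0],[0,0,0],1],
])

```text
clock: 3.05
ee_pos: [0.6466, 0.1528, 0.252]
tool_rot: [[0.981, -0.193, -0.001], [-0.193, -0.981, -0.0], [-0.001, 0.0, -1.0]]
force: [0.1, 0.4, -0.7]
gripper_width: -0.0002
```

```bash
python3 - <<'E'
from h import *
go([.647,.152,.138])
s=grab_frame('side');t=grab_frame('top')
print(pinpoint('side','hasp_hinge')[:2],pinpoint('side','hasp_tip')[:2])
p=np.array(read_state()['ee_pos']); 
crop(s,'s4.png',195,190,355,350,5,proj(s,[p,p+[0,0,-.022]]));crop(t,'t4.png',205,170,405,300,4,proj(t,[p+[0,0,-.022]]))
E
```

```text
t 3.05 pos [0.6466 0.1528 0.252 ] shift [0.027 0.026 4.561] turn [0.001 0.007 0.016] F [ 0.1  0.4 -0.7] w -0.0002
[{'location': [268.4, 287.0], 'conf': 0.78}, {'location': [345.7, 359.9], 'conf': 0.76}] [{'location': [334.7, 382.1], 'conf': 0.85}, {'location': [260.2, 274.9], 'conf': 0.47}]
```

View pics/s4.png

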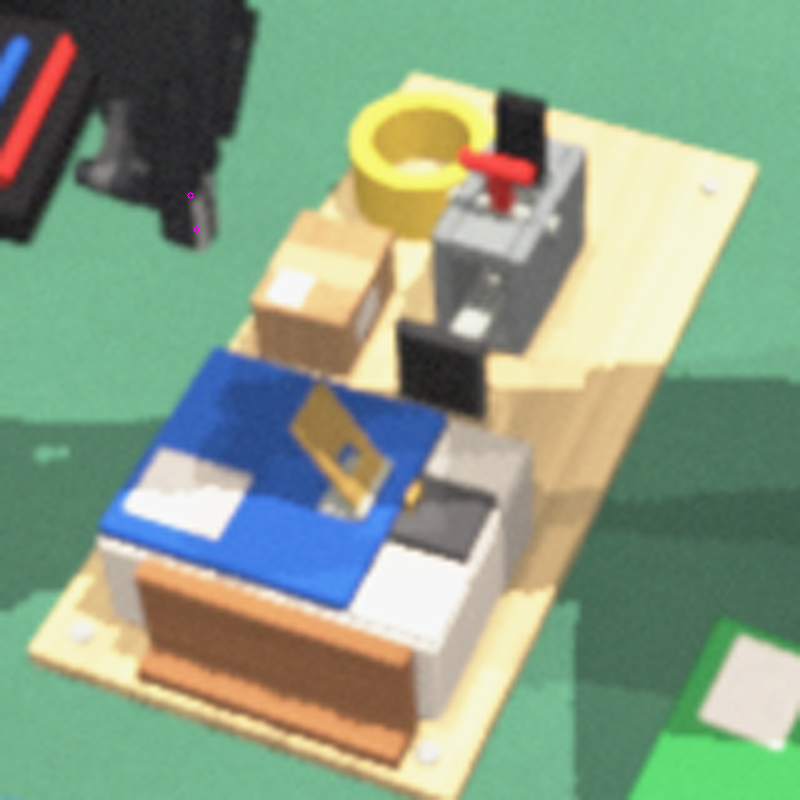

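View pics/t4.png

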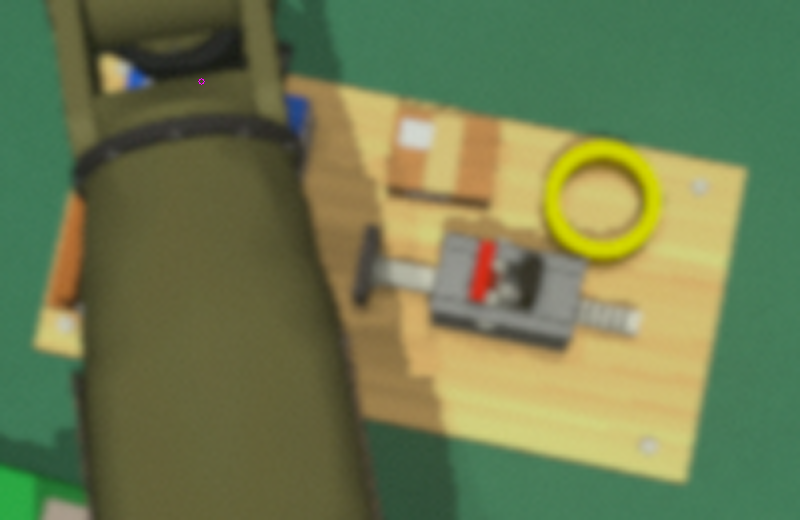

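Emit:
step_arm([
  [[0,0,4.5],[0,0,0],1],
  [[0,0,4.5],[0,0,0],1],
  [[0,0,4.5],[0,0,0],1],
])

```text
clock: 3.62
ee_pos: [0.6445, 0.1489, 0.138]
tool_rot: [[0.98, -0.197, -0.006], [-0.197, -0.98, -0.001], [-0.006, 0.002, -1.0]]
force: [-0.2, 0.3, 1.5]
gripper_width: 0.0
```

```bash
python3 - <<'E'
from h import *
s=grab_frame('side')
print(onz(s,(270,287),.094))
go([.569,.168,.138])
p=np.array(read_state()['ee_pos']); 
crop(s,'s5.png',195,190,355,350,5,proj(s,[p,p+[0,0,-.022]]))
E
```

```text
[0.56279998 0.17428185 0.094     ]
t 3.675 pos [0.6459 0.1493 0.1414] shift [-3.164 -0.127  0.138] turn [ 0.003  0.006 -0.008] F [ 0.6 -0.1  0.9] w -0.0
```

View pics/s5.png

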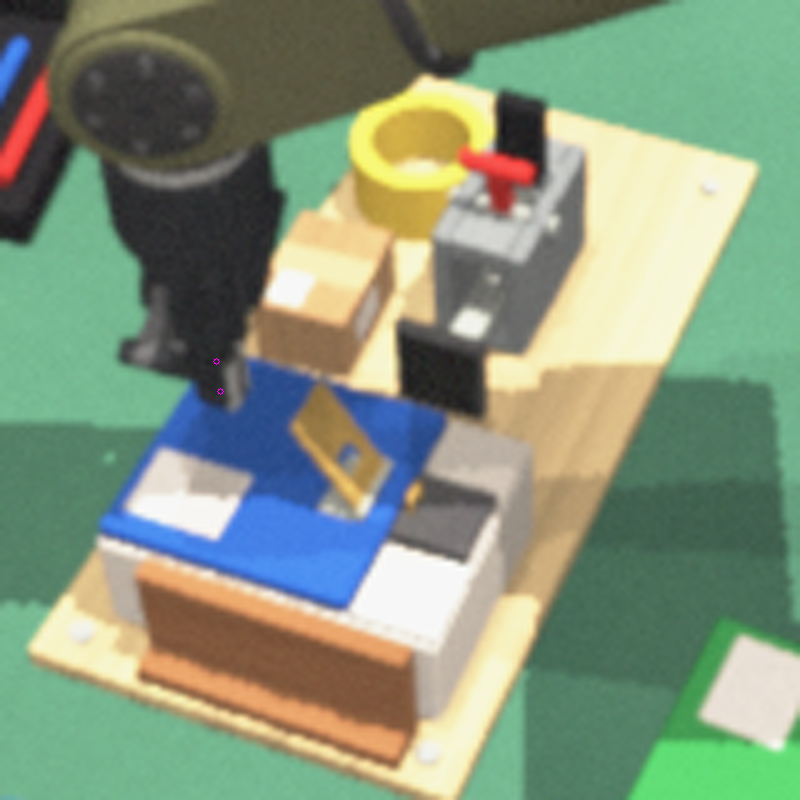

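Emit:
step_arm([
  [[-0.6,-0.2,0],[0,0,0],1],
  [[-1.2,-0.2,0],[0,0,0],1],
  [[-1.8,-0.2,0],[0,0,0],1],
  [[-2.3,-0.2,0],[0,0,0],1],
  [[-2.8,-0.2,0],[0,0,0],1],
])

```text
clock: 4.3
ee_pos: [0.5784, 0.1688, 0.1426]
tool_rot: [[0.98, -0.197, 0.003], [-0.197, -0.98, 0.001], [0.002, -0.001, -1.0]]
force: [1.1, 0.4, -0.7]
gripper_width: 0.0001
```

Emit:
step_arm([
  [[-0.4,0,0],[0,0,0],1],
  [[-0.8,0,0],[0,0,0],1],
  [[-1.2,0,0],[0,0,0],1],
  [[-1.6,0,0],[0,0,0],1],
  [[-2.0,0,0],[0,0,0],1],
])

```text
clock: 4.92
ee_pos: [0.5287, 0.1787, 0.1408]
tool_rot: [[0.981, -0.196, -0.0], [-0.196, -0.981, -0.0], [-0.0, 0.0, -1.0]]
force: [0.3, 0.2, -1.1]
gripper_width: 0.0001
```

```bash
python3 - <<'E'
from h import *
s=grab_frame('side')
go([.569,.170,.138])
p=np.array(read_state()['ee_pos']); 
crop(s,'s6.png',195,190,355,350,5,proj(s,[p,p+[0,0,-.022]]))
E
```

```text
t 4.975 pos [0.5279 0.1789 0.1408] shift [1.682 0.027 0.11 ] turn [ 0.001  0.004 -0.   ] F [-0.2  0.5 -0.4] w -0.0
```

View pics/s6.png

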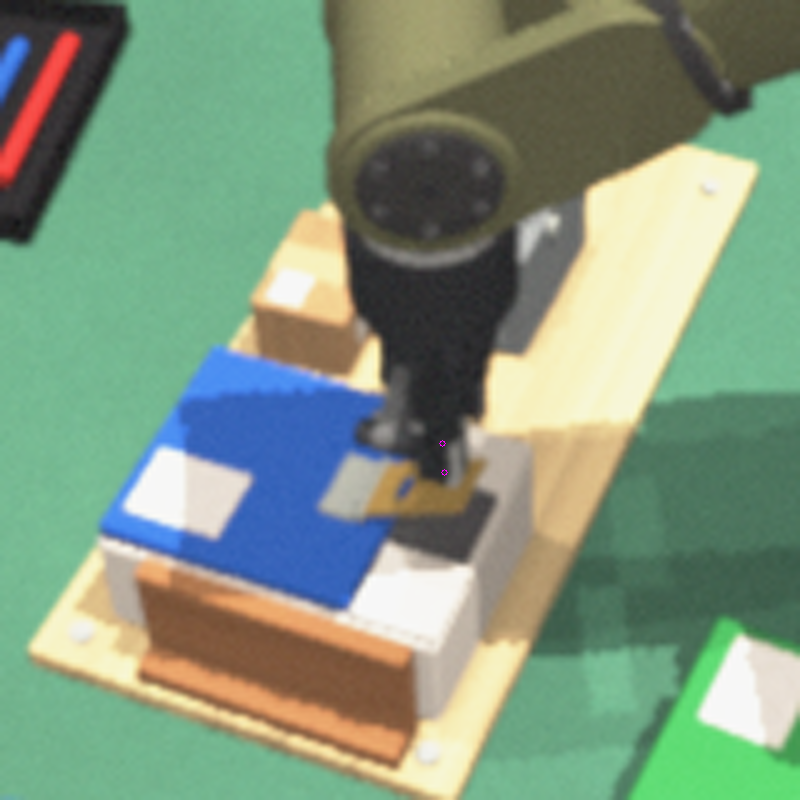

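Emit:
step_arm([
  [[-0.2,0.05,0.3],[0,0,0],1],
  [[-0.2,0.05,0.55],[0,0,0],1],
  [[-0.2,0.05,0.75],[0,0,0],1],
  [[-0.2,0.05,0.85],[0,0,0],1],
])

```text
clock: 5.48
ee_pos: [0.5243, 0.1782, 0.1191]
tool_rot: [[0.981, -0.196, -0.001], [-0.196, -0.981, -0.0], [-0.0, 0.0, -1.0]]
force: [-0.1, 0.5, -0.2]
gripper_width: 0.0001
```

```bash
python3 - <<'E'
from h import *
s=grab_frame('side')
go([.569,.170,.117])
p=np.array(read_state()['ee_pos']); 
crop(s,'s7.png',195,190,355,350,5,proj(s,[p,p+[0,0,-.022]]))
E
```

```text
t 5.525 pos [0.5242 0.1782 0.1189] shift [ 1.822 -0.031  0.075] turn [ 0.002  0.004 -0.003] F [-0.7  0.3 -0.3] w -0.0
```

View pics/s7.png

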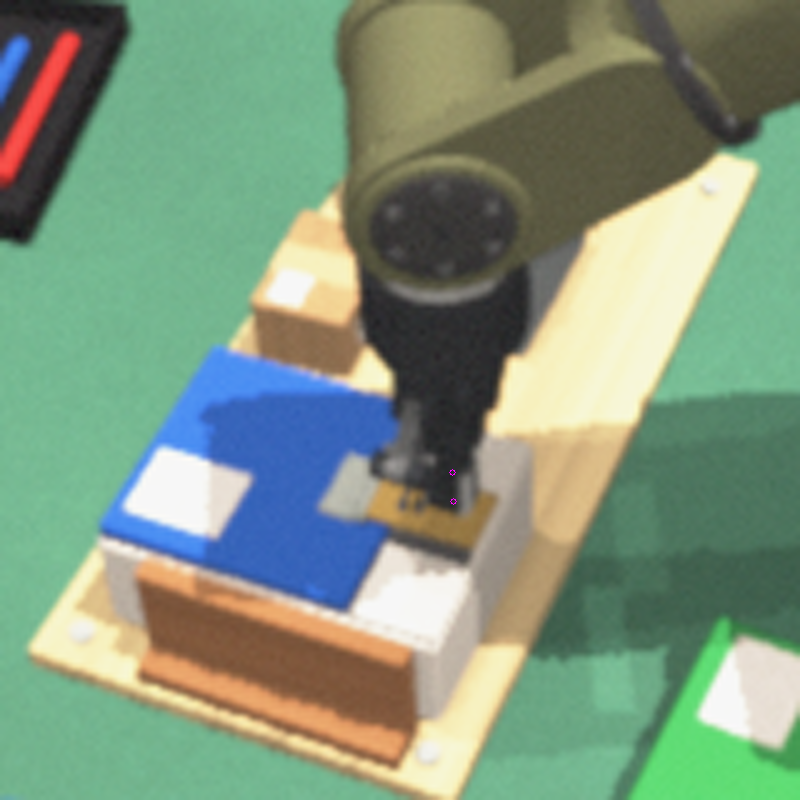

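Emit:
step_arm([
  [[0,0,0.04],[0,0,0],1],
  [[0,0,0.08],[0,0,0],1],
  [[0,0,0.08],[0,0,0],1],
])

```text
clock: 5.9
ee_pos: [0.5243, 0.1783, 0.1177]
tool_rot: [[0.981, -0.196, 0.0], [-0.196, -0.981, 0.0], [0.0, -0.0, -1.0]]
force: [-0.1, -0.1, -0.0]
gripper_width: 0.0002
```

Emit:
step_arm([
  [[0,0,0.04],[0,0,0],1],
  [[0,0,0.08],[0,0,0],1],
  [[0,0,0.08],[0,0,0],1],
])

```text
clock: 6.28
ee_pos: [0.5244, 0.1784, 0.1171]
tool_rot: [[0.981, -0.196, 0.001], [-0.196, -0.981, 0.0], [0.001, -0.0, -1.0]]
force: [-7.5, -1.5, 16.3]
gripper_width: -0.0003
```

Emit:
step_arm([
  [[0,0,0],[0,0,0],1],
  [[0,0,-1.5],[0,0,0],1],
  [[0,0,-3.5],[0,0,0],1],
  [[0,0,-5.3],[0,0,0],1],
])

```text
clock: 6.78
ee_pos: [0.5242, 0.1783, 0.2499]
tool_rot: [[0.981, -0.196, 0.0], [-0.196, -0.981, 0.0], [0.0, -0.0, -1.0]]
force: [0.5, 0.8, -0.3]
gripper_width: 0.0003
```

```bash
python3 - <<'E'
from h import *
s=grab_frame('side')
p=np.load('stand.npy'); w=stand(p,(0,-.158,.25))[0]; print(w)
go([.541,-.055,.25])
crop(s,'s8.png',195,190,355,350,5)
E
```

```text
[ 0.53754862 -0.05438563  0.25      ]
t 6.825 pos [0.5256 0.1787 0.2561] shift [2.438 9.046 0.228] turn [-0.022 -0.044 -0.002] F [ 0.  -0.4  6.6] w -0.0001
```

View pics/s8.png

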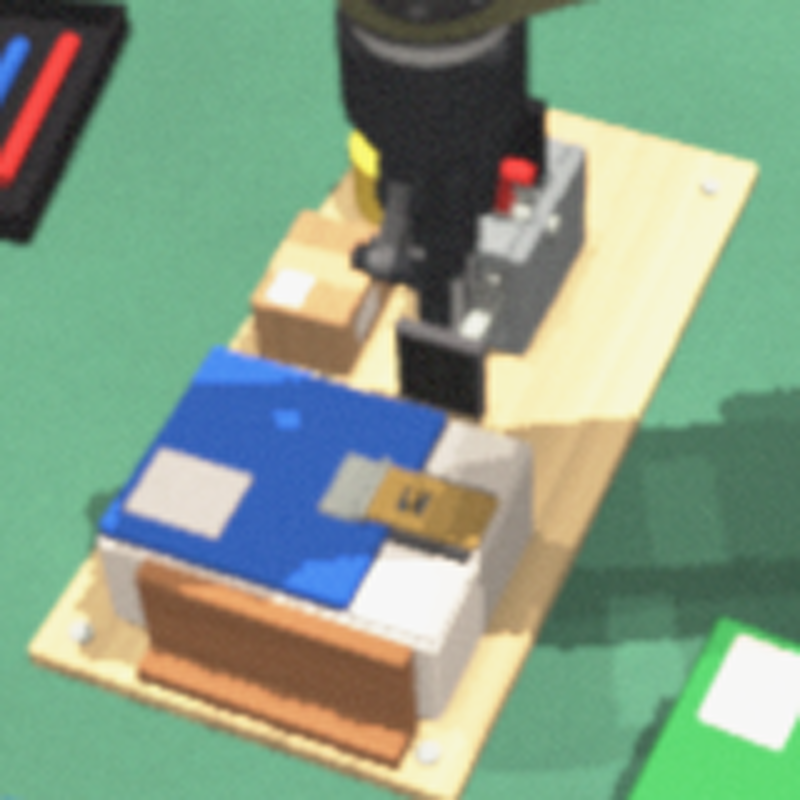

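Emit:
step_arm([
  [[2.44,9.05,0],[0,0,0],0],
  [[2.44,9.05,0],[0,0,0],0],
  [[2.44,9.05,0],[0,0,0],0],
  [[2.44,9.05,0],[0,0,0],0],
  [[2.44,9.05,0],[0,0,0],0],
])

```text
clock: 7.45
ee_pos: [0.5396, -0.0582, 0.2478]
tool_rot: [[0.98, -0.2, -0.0], [-0.2, -0.98, -0.0], [-0.0, 0.0, -1.0]]
force: [1.0, 0.4, -0.1]
gripper_width: 0.0856
```

```bash
python3 - <<'E'
from h import *
s=grab_frame('side');t=grab_frame('top')
go([.541,-.055,.129])
p=np.array(read_state()['ee_pos']);R=np.array(read_state()['tool_rot'])
P=[p+R@[0,y,z] for y in(-.0425,.0425) for z in (0,.01)]
crop(s,'s9.png',195,130,355,290,5,proj(s,P))
crop(t,'t9.png',205,170,405,300,4,proj(t,P))
E
```

```text
t 7.55 pos [ 0.5396 -0.0554  0.2479] shift [ 0.053 -0.027  4.757] turn [-0.001  0.001 -0.006] F [-0.4 -0.5 -1.4] w 0.0852
```

View pics/s9.png

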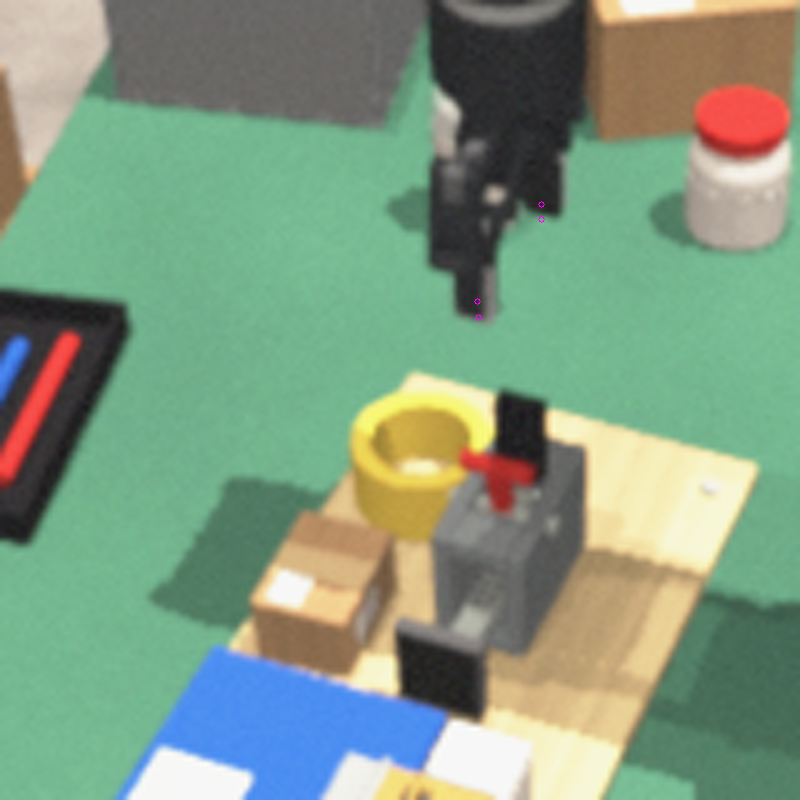

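Emit:
step_arm([
  [[0.05,-0.03,2],[0,0,0],0],
  [[0.05,-0.03,3.6],[0,0,0],0],
  [[0.05,-0.03,4.5],[0,0,0],0],
  [[0.05,-0.03,5.0],[0,0,0],0],
  [[0.05,-0.03,5.0],[0,0,0],0],
])

```text
clock: 8.18
ee_pos: [0.541, -0.0543, 0.1229]
tool_rot: [[0.981, -0.195, -0.001], [-0.195, -0.981, 0.0], [-0.001, -0.0, -1.0]]
force: [0.5, 0.3, 1.0]
gripper_width: 0.0857
```

```bash
python3 - <<'E'
from h import *
s=grab_frame('side');t=grab_frame('top')
go([.541,-.055,.122])
crop(s,'s10.png',235,160,335,260,7)
crop(t,'t10.png',205,170,405,300,4)
E
```

```text
t 8.275 pos [ 0.5415 -0.0547  0.1241] shift [-0.016  0.015  0.083] turn [-0.    -0.008  0.001] F [-0.2 -0.3  0.2] w 0.0858
```

View pics/s10.png

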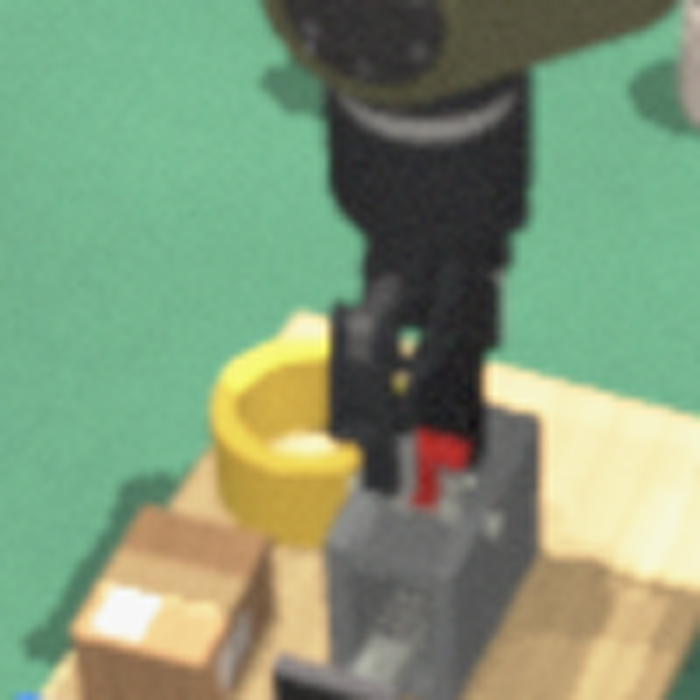

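View pics/t10.png

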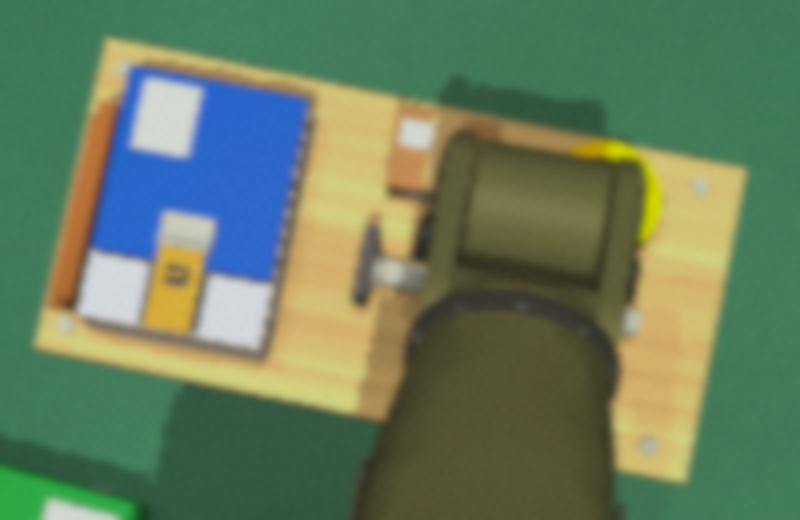

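```bash
python3 - <<'E'
from h import *
s=grab_frame('side');
st=read_state();p=np.array(st['ee_pos']);R=np.array(st['tool_rot'])
P=[p+R@[x,-.043-d,.009] for d in (0,.012) for x in (-.011,.011) ]+[p+R@[x,-.0264,-.00] for x in (-.02,.02)]
q=proj(s,P); print((q-[235,160])*7)
crop(s,'s11.png',235,160,335,260,7,q)
E
```

```text
[[413.17768522 486.96982353]
 [360.05950509 472.08791251]
 [401.13902999 507.5669855 ]
 [347.72805526 492.49611421]
 [451.20867528 448.00635467]
 [354.85139121 421.40797579]]
```

View pics/s11.png

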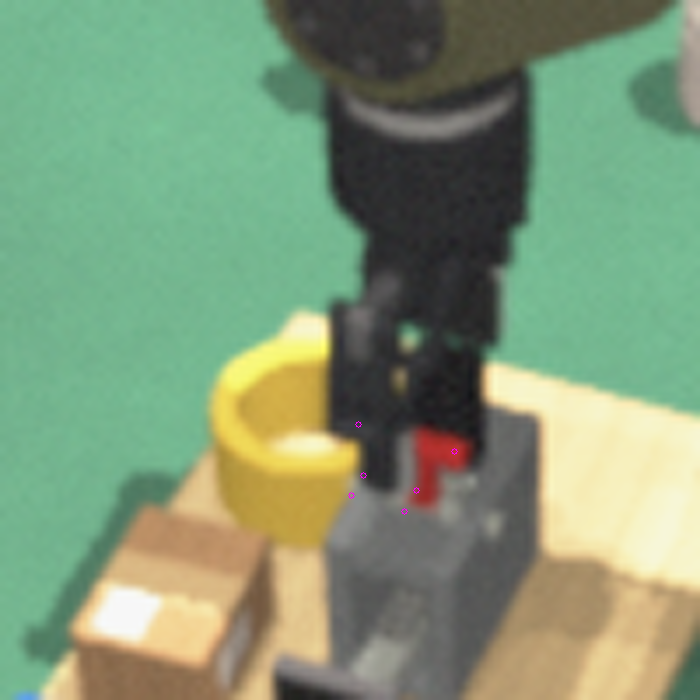

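Emit:
step_arm([
  [[-0.2,0,0.05],[0,0,0],0],
  [[-0.2,0,0.05],[0,0,0],0],
  [[-0.2,0,0.05],[0,0,0],0.4],
  [[-0.2,0,0.05],[0,0,0],0.6],
  [[-0.2,0,0.05],[0,0,0],0.8],
], newtons=22)

```text
clock: 8.95
ee_pos: [0.5373, -0.0523, 0.1234]
tool_rot: [[0.981, -0.196, 0.004], [-0.196, -0.981, 0.003], [0.003, -0.004, -1.0]]
force: [0.4, 31.0, 26.1]
gripper_width: 0.0323
```

Emit:
step_arm([
  [[0,0,0],[0,0,0],0.8],
  [[0,0,0],[0,0,0],0.8],
  [[0,0,0],[0,0,0],0.8],
  [[0,0,0],[0,0,0],0.8],
])

```text
clock: 9.45
ee_pos: [0.5375, -0.0516, 0.1237]
tool_rot: [[0.981, -0.196, 0.004], [-0.196, -0.981, 0.004], [0.003, -0.005, -1.0]]
force: [2.0, 21.8, 15.5]
gripper_width: 0.0299
```

```bash
python3 - <<'E'
from h import *
s=grab_frame('side');t=grab_frame('top')
go([.541,-.055,.122])
crop(s,'s12.png',205,160,335,290,6)
crop(t,'t12.png',205,170,405,300,4)
E
```

```text
t 9.55 pos [ 0.5375 -0.0516  0.1237] shift [0.165 0.107 0.069] turn [-0.026 -0.019  0.001] F [ 1.2 22.6 14.7] w 0.0291
```

View pics/s12.png

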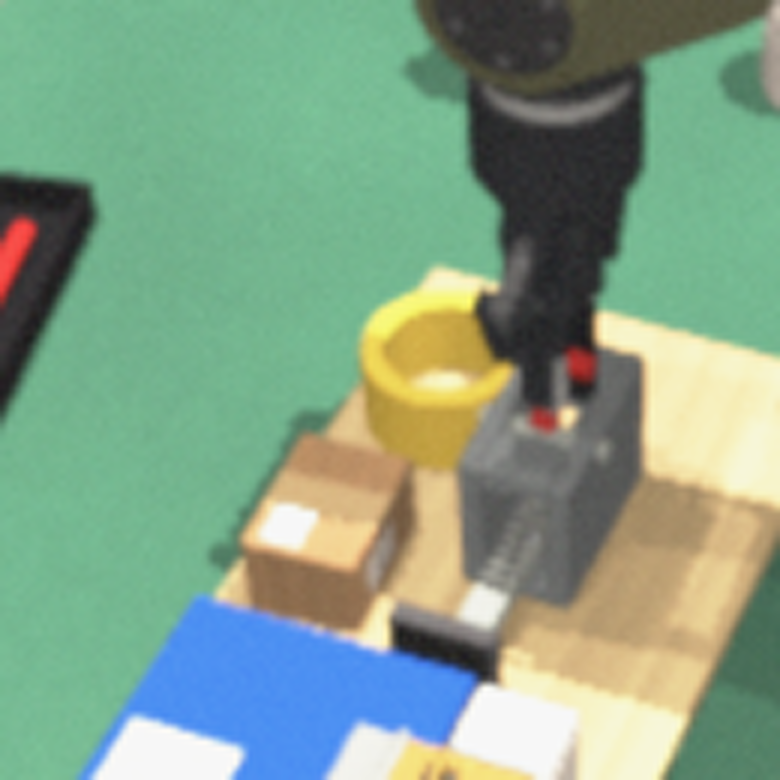

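View pics/t12.png

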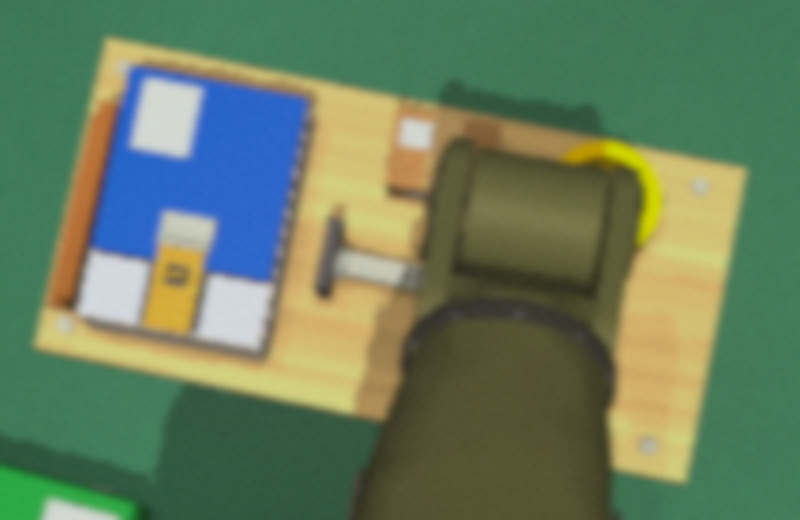

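Emit:
step_arm([
  [[0,0,0],[0,0,0],0],
  [[0,0,0],[0,0,0],0],
  [[0,0,0],[0,0,0],0],
  [[0,0,0],[0,0,0],0],
  [[0,0,0],[0,0,0],0],
])

```text
clock: 10.18
ee_pos: [0.5361, -0.0542, 0.1218]
tool_rot: [[0.98, -0.197, -0.0], [-0.197, -0.98, 0.0], [-0.0, 0.0, -1.0]]
force: [0.4, 0.4, 0.5]
gripper_width: 0.0855
```

Emit:
step_arm([
  [[0,0,0],[0,0,0],0.3],
  [[0,0,0],[0,0,0],0.5],
  [[0,0,0],[0,0,0],0.65],
  [[0,0,0],[0,0,0],0.8],
  [[0,0,0],[0,0,0],0.8],
])

```text
clock: 10.8
ee_pos: [0.5374, -0.0516, 0.1236]
tool_rot: [[0.981, -0.196, 0.004], [-0.196, -0.981, 0.004], [0.003, -0.005, -1.0]]
force: [1.0, 22.0, 15.8]
gripper_width: 0.0298
```

Emit:
step_arm([
  [[0,0,0],[0,0,0],0.8],
  [[0,0,0],[0,0,0],0.8],
])

```text
clock: 11.05
ee_pos: [0.5373, -0.0516, 0.1236]
tool_rot: [[0.981, -0.196, 0.004], [-0.196, -0.981, 0.004], [0.003, -0.005, -1.0]]
force: [0.6, 22.3, 15.2]
gripper_width: 0.0292
```

```bash
python3 - <<'E'
from h import *
s=grab_frame('side');t=grab_frame('top')
go([.541,-.055,.122])
crop(s,'s13.png',205,160,335,290,6)
crop(t,'t13.png',205,170,405,300,4)
E
```

```text
t 11.15 pos [ 0.5374 -0.0516  0.1236] shift [0.17  0.107 0.066] turn [-0.026 -0.018  0.001] F [ 1.  21.3 15.8] w 0.0296
```

View pics/t13.png

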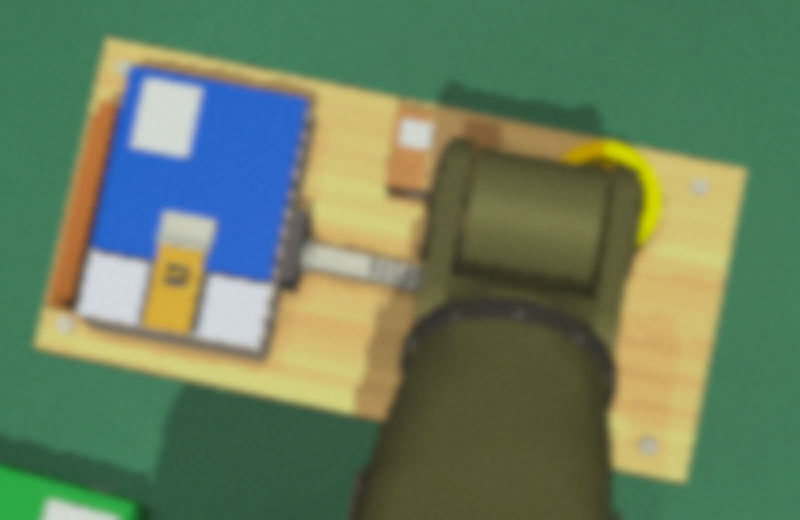

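Emit:
step_arm([
  [[0,0,0],[0,0,0],0],
  [[0,0,0],[0,0,0],0],
  [[0,0,0],[0,0,0],0],
  [[0,0,0],[0,0,0],0],
  [[0,0,0],[0,0,0],0.2],
])

```text
clock: 11.78
ee_pos: [0.5361, -0.0541, 0.1218]
tool_rot: [[0.981, -0.196, -0.0], [-0.196, -0.981, -0.0], [-0.0, 0.0, -1.0]]
force: [0.5, -1.2, -0.2]
gripper_width: 0.07
```

Emit:
step_arm([
  [[0,0,0],[0,0,0],0.3],
  [[0,0,0],[0,0,0],0.37],
  [[0,0,0],[0,0,0],0.44],
  [[0,0,0],[0,0,0],0.5],
  [[0,0,0],[0,0,0],0.55],
])

```text
clock: 12.4
ee_pos: [0.5376, -0.0498, 0.1239]
tool_rot: [[0.981, -0.195, 0.004], [-0.195, -0.981, 0.006], [0.003, -0.007, -1.0]]
force: [2.2, 39.7, 19.5]
gripper_width: 0.0451
```

Emit:
step_arm([
  [[0,0,0],[0,0,0],0.6],
  [[0,0,0],[0,0,0],0.65],
  [[0,0,0],[0,0,0],0.7],
  [[0,0,0],[0,0,0],0.8],
  [[0,0,0],[0,0,0],0.8],
])

```text
clock: 13.02
ee_pos: [0.5376, -0.0497, 0.1239]
tool_rot: [[0.981, -0.195, 0.005], [-0.195, -0.981, 0.006], [0.003, -0.007, -1.0]]
force: [3.0, 39.1, 19.0]
gripper_width: 0.045
```

```bash
python3 - <<'E'
from h import *
s=grab_frame('side');t=grab_frame('top')
go([.541,-.055,.122])
crop(s,'s14.png',195,190,355,350,5)
crop(t,'t14.png',205,170,405,300,4)
E
```

```text
t 13.125 pos [ 0.5376 -0.0497  0.124 ] shift [0.174 0.182 0.078] turn [-0.041 -0.019  0.007] F [ 1.5 39.3 19.9] w 0.0446
```

View pics/t14.png

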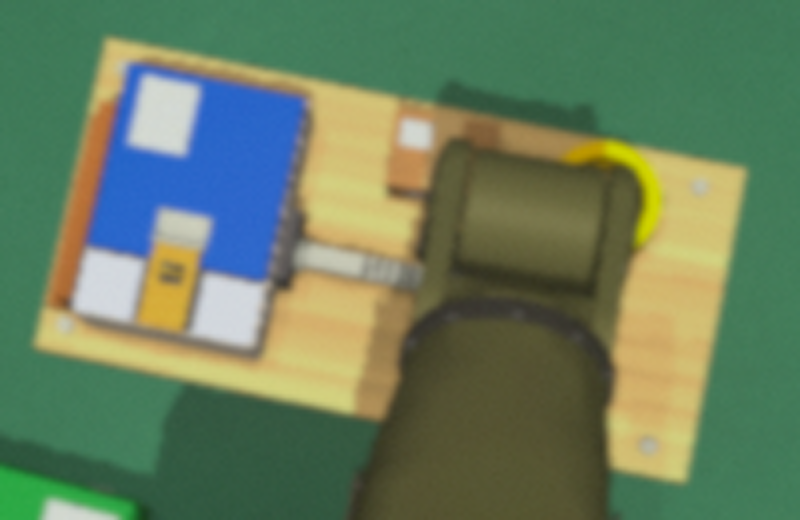

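View pics/s14.png

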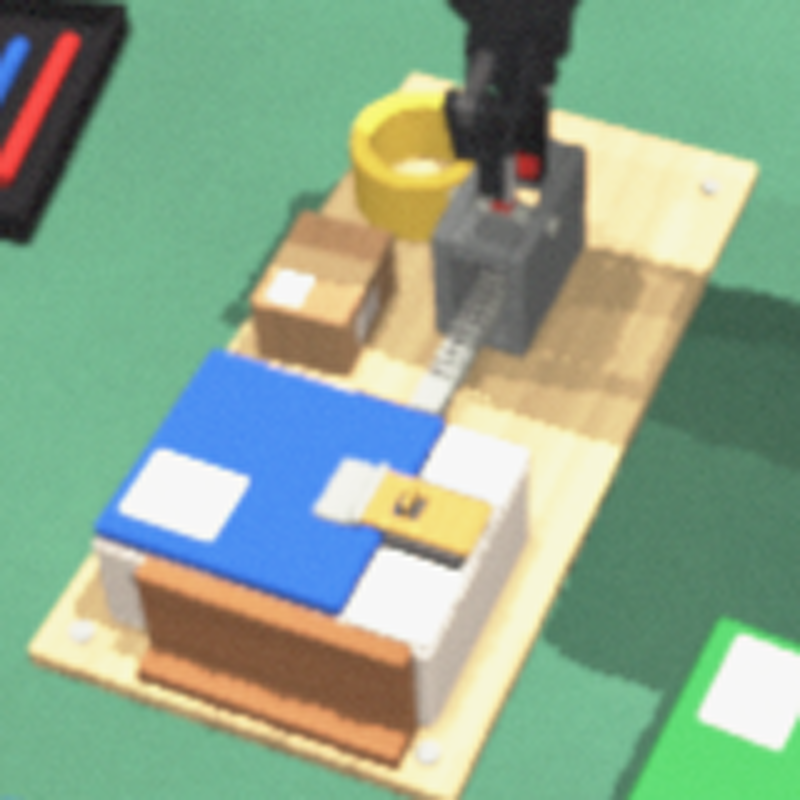

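Emit:
step_arm([
  [[0,0,0],[0,0,0],0.8],
  [[0,0,0],[0,0,0],0.8],
  [[0,0,0],[0,0,0],0.8],
  [[0,0,0],[0,0,0],0.8],
], newtons=20)

```text
clock: 13.62
ee_pos: [0.5376, -0.0497, 0.1239]
tool_rot: [[0.981, -0.195, 0.005], [-0.195, -0.981, 0.006], [0.003, -0.007, -1.0]]
force: [1.8, 39.3, 20.0]
gripper_width: 0.0452
```

```bash
python3 - <<'E'
from h import *
s=grab_frame('side');t=grab_frame('top')
go([.541,-.055,.122])
p=np.load('stand.npy')
# case against stop: outline if home, centre stand x from hinge
B=[(x+.015,y+.075,.089) for x in(-.044,.088) for y in(-.065,.065)]+[(x,.14,.094) for x in (-.07,.07)]
crop(s,'s15.png',195,240,305,350,7)
crop(t,'t15.png',205,170,305,270,7,proj(t,stand(p,B)))
E
```

```text
t 13.725 pos [ 0.5376 -0.0497  0.1239] shift [0.175 0.182 0.077] turn [-0.041 -0.018  0.007] F [ 2.  40.1 19.4] w 0.045
```

View pics/t15.png

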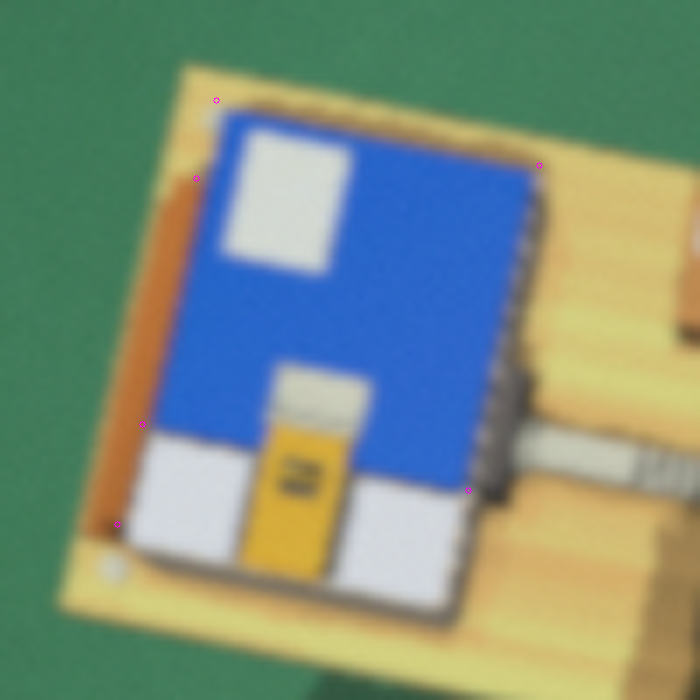

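View pics/s15.png

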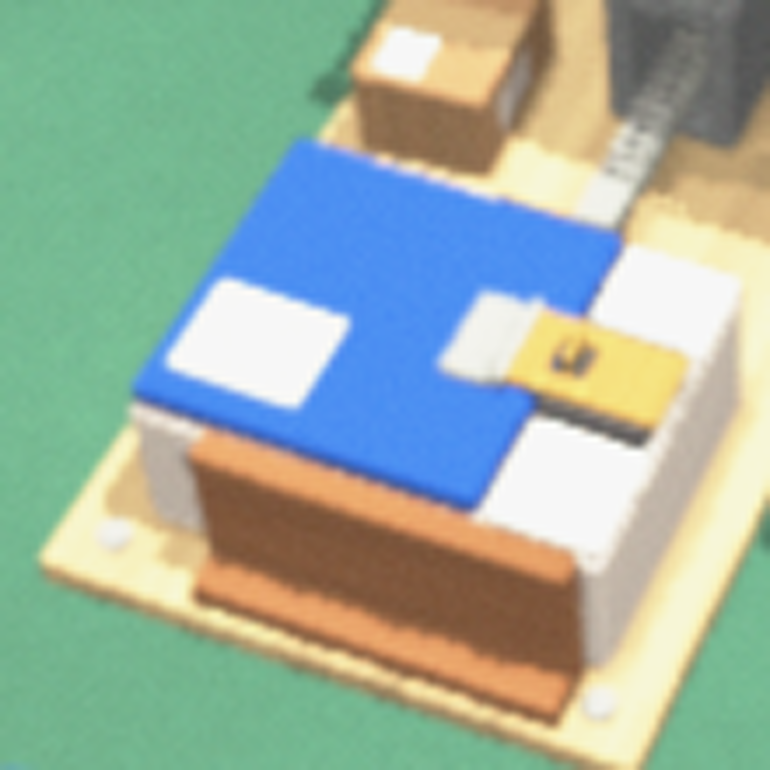

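```bash
python3 -c "
from rig import *
sign_off(); s=read_state(); print(s['clock'],s['force'],s['gripper_width'])"
```

```text
the job is handed in; nothing more can be done
the job is handed in; nothing more can be done
```

I closed the hasp, then squeezed the trigger three times and kept the third squeeze on, and handed the job in at about 14 s. I had no direct reading of the jaw force, the stop force or the hasp angle, so those rest on the pictures and estimates.

- **Hasp:** I swung it over with the shut fingertips and pressed it down until the tool met about 16 N. The pictures show it lying flat with the staple through its slot, and it stayed that way through the pumping.
- **Clamp:** The first two squeezes ran full stroke (about 29 mm over handle and bar). The third stalled at a 45 mm opening, which means the jaw is pressing the case. By then the case had moved a few millimetres and sits flush against the stop in both camera views.
- **Squeeze is above the suggested range:** The push on the bar reads about 39 to 40 N, against the suggested 20 to 35 N. Lowering the grip setting from 22 to 20 N did not reduce it. By the ratio given, that puts about 21 to 26 N on the jaw, well under the 40 N that would crack the case.
- **Other things:** In the pictures the tape roll and small carton look unmoved. I did not re-check the cartons, bottles and jar further off, but the arm felt no knock on its way.

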